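# Level scoop of mixing balls

## Robot

A 7-joint arm with a two-finger parallel gripper is mounted at the origin on a cart in front of the work surface, level with it; the furniture and walls round the work are solid. World frame = base frame: x ahead of the robot, y to its left, z up, the work surface at z = 0. Lengths are in m, angles in degrees, forces in N, time in s.
With the tool pointing down it reaches from about 0.4 to 0.85 m from the base axis. Payload 10.4 kg.
Tool frame: the origin (TCP) lies midway between the tips of the shut fingers; the grasp point (between the pads) lies 19 mm behind it; z points along the fingers, y is the line along which they close (so a half turn about z gives the same grasp; the last joint's range is limited). The gripper opens to 87 mm and grips with 3 to 60 N. Pads are 19 mm wide; open, the fingers measure 117 mm over their backs; the gripper's body (75 mm by 190 mm) begins 51 mm behind the grasp point.
Start: joints at [69.064, 19.034, -3.707, 83.658, 1.238, 77.344, -5.071], TCP at [0.21, -0.589, 0.223] pointing down, gripper open.
Joint ranges: [-148.97, 148.97], [-28.65, 121.19], [-84.17, 76.75], [9.2, 138.47], [-72.65, 252.65], [3.7, 117.97], [-149.18, 149.18]. Speed limits (degrees/s): [127.2, 127.2, 159.86, 159.86, 180, 180, 180].

## Interface

Orientations are given as [roll, pitch, yaw] about the fixed x, y, z axes, in that order (R = Rz(yaw) Ry(pitch) Rx(roll)).
In Python, from cell import monitor, get_image, camera_info, workorder, masks_of gives the robot as it stands.
- The arm moves only by the tool arm_command, never from a script. Its arguments are lists of equal length, an entry for each row: "delta_pos": the shift along the tool's x, y, z as a fraction of full scale, a list of three; "twist": the turn, a rotation vector about the tool's x, y, z as a fraction of full scale, a list of three; "fingers": the closure, from -1 (fully open) to 1 (shut). In form: {"delta_pos": [[x, y, z], ...], "twist": [[rx, ry, rz], ...], "fingers": [fingers, ...]}. A call has 1 to 5 rows; each row shifts and turns the commanded pose from where the row before left it, along the tool's axes as they then stand; what a row does not reach is not made up. Full scale, the value 1, is 0.5 m for a shift and 90 degrees for a turn. A row lasts 1/8 s, in which the tool goes at most 62.5 mm and 10.7 degrees, less where a joint would pass 70% of its speed; a pose out of reach is approached as far as the arm can. A call with a number of a shift or a turn outside -1 to 1 is refused whole. A call with a gripper value outside its range is refused whole. The fingers move at their own pace and stop on an object; "grip_force" is the grip in N (left out, the last holds). Time passes only in rows, so rows that do not move let the fingers close. It gives the time, the measured TCP pose, the force, the opening and the grip force at its end, in the units of the state.
- monitor.sense(): the state, without advancing time (a new reading comes with each control period).
- get_image(name): name is "side" or "top" or "wrist"; returns the picture (420x560x3 uint8, red, green, blue); there is no depth.
- camera_info(name): a dict with "mtx" (3x3 intrinsics, pixels), "R" (3x3) and "t" (3): a world point X has camera coordinates R X + t. Camera axes: x right, y down, z forward; pixel columns grow to the right and rows downward; lengths in m; the calibration is good to about 2 mm. A picture is of the moment at which its call begins: read the wrist's pose just before it. camera_info takes no time and is no camera call; for the wrist camera it gives the pose at the moment of the call.
- workorder.close_job(): hands the job in; it is judged then, once.
Trained networks look in the newest picture that a camera, given by its name, has taken for a name from the list of things; names that differ only in an ending like _2 or _b are one class to them, and where a whole thing is asked for, a point or a joint stands for the part that bears it (a point fixed in the world has none). Each returns a list of dicts, best first, with "conf" (0 to 1); they miss things now and then, are a little off and sometimes report something else, mostly with a low value. They report only what shows in the picture. A call takes as long as a camera call.
- masks_of(name, camera): "region" (420x560 bool, what is visible of it) and "extent" ([centre column, centre row, width, height] in pixels, round what is visible of it).
The state is a dict: "clock": time; "qpos": joint angles; "qvel": joint speeds; "joint_efforts": joint torques, N m; "tool_pos": TCP position; "tcp_rot": TCP orientation; "contact_force": force on the tool from outside, world axes, zero at the start; "moment": the same for the moment, N m; "width": finger opening in m; "finger_force": force on a finger pad.
Only numpy, scipy, OpenCV 4.12 (cv2) and the standard library are available. Lean on these libraries where they do the work, as an engineer would, in place of code of your own. Each camera call takes 0.05 s, during which the arm holds its last target. There are 200 camera calls.

## Task

Push the measuring scoop along the floor of the stock bin into the loose white mixing balls, as far as it will go towards the far end wall, so that it is heaped; then draw it back along the floor under the strike blade, so that the blade knocks the surplus balls back into the bin. Lift the level-full scoop (one full layer of five or six balls, with a ball in each corner, and none on top) out of the bin and set it down upright with the middle of its pan on the balance's pan. All other balls stay in the bin, and leave the things standing round about where they are.

Things in the scene. Friction and masses are not known exactly. Their poses are not given: they have to be found in the camera images.
- bin: Grey open trough fixed to the table, floor 4 mm thick, walls 4 mm, 52 mm high. Origin: centre of the underside; x along the trough to the far end wall, z up. Inside it runs from bin x = -0.155 (near wall) to +0.145 (far wall); 80 mm wide up to x = -0.020, narrowing to 60 mm from x = +0.010 on. The balls start at bin x > -0.006, one layer deep; let the scoop in at the empty wide near end.
- strike_edge (a point): Middle of the lower edge of the strike blade, a fixed steel bar across the bin (5 mm thick, 17 mm high) at bin x = +0.039. The edge is 30 mm above the bin's floor: the scoop on the floor passes below with 4 mm to spare, its single layer of balls with 3.5 mm. Even if the scoop met the far wall (its origin at bin x = 0.098), its stem would stay 6 mm on the near side of the blade.
- scoop: Loose steel scoop, 0.2 kg. Origin: underside of the pan; x to the open front, z up. Pan 51 mm wide inside, 54 outside, floor 2.5 mm; back (inside at x = -0.034) and sides 26 mm high, sides 8.5 mm for x > 0.008. A ramp from the ground at x = 0.047 to a 5.5 mm lip at x = 0.039 keeps balls in. Foot reaches back to x = -0.086. Pushing takes up to 15 N; heaped balls stop it at bin x 0.085 to 0.097.
- scoop_grip (a point): Grip point in the upright black handle behind the pan, at scoop x = -0.074, y = 0, 88 mm above the underside. The handle is 24 mm long in x, 14 mm thick in y (grasp it across y, from above), and spans 62 to 108 mm above the underside. Axes as the scoop's.
- pan (a point): Centre of the flat square 112 x 112 mm steel pan of a fixed black pocket balance (150 x 120 x 26 mm), on the pan's top face, 26 mm above the table. x points away from the display, z up.
- orange_jar: Bystander: white jar with an orange lid, 54 mm wide, 114 mm high. Origin at its foot.
- sample_bottle: Bystander: small white bottle, 38 mm wide, 84 mm high. Origin at its foot.
- place_rear_right (a point): Point at the rear right of the scoop's layer of balls, at scoop (-0.0200, -0.01275, 0.0145): when the layer is full, the centre of a ball lies within 12 mm of it.
- place_rear_left (a point): Point at the rear left of the scoop's layer of balls, at scoop (-0.0200, +0.01275, 0.0145): when the layer is full, the centre of a ball lies within 12 mm of it.
- place_front_right (a point): Point at the front right of the scoop's layer of balls, at scoop (+0.0275, -0.01275, 0.0145): when the layer is full, the centre of a ball lies within 12 mm of it.
- place_front_left (a point): Point at the front left of the scoop's layer of balls, at scoop (+0.0275, +0.01275, 0.0145): when the layer is full, the centre of a ball lies within 12 mm of it.
- place_middle (a point): Point at the middle of the scoop's layer of balls, at scoop (+0.0030, +0.00000, 0.0145): when the layer is full, one or two balls have their centres within 18 mm of it.
- ball_0: One of eleven alike white PTFE balls, 24 mm in diameter, 18 g, very slippery. Origin at its centre.
- ball_1: One of eleven alike white PTFE balls, 24 mm in diameter, 18 g, very slippery. Origin at its centre.
- ball_2: One of eleven alike white PTFE balls, 24 mm in diameter, 18 g, very slippery. Origin at its centre.
- ball_3: One of eleven alike white PTFE balls, 24 mm in diameter, 18 g, very slippery. Origin at its centre.
- ball_4: One of eleven alike white PTFE balls, 24 mm in diameter, 18 g, very slippery. Origin at its centre.
- ball_5: One of eleven alike white PTFE balls, 24 mm in diameter, 18 g, very slippery. Origin at its centre.
- ball_6: One of eleven alike white PTFE balls, 24 mm in diameter, 18 g, very slippery. Origin at its centre.
- ball_7: One of eleven alike white PTFE balls, 24 mm in diameter, 18 g, very slippery. Origin at its centre.
- ball_8: One of eleven alike white PTFE balls, 24 mm in diameter, 18 g, very slippery. Origin at its centre.
- ball_9: One of eleven alike white PTFE balls, 24 mm in diameter, 18 g, very slippery. Origin at its centre.
- ball_10: One of eleven alike white PTFE balls, 24 mm in diameter, 18 g, very slippery. Origin at its centre.

How it is judged:
By the outcome, as a careful person would: the job done as asked, in the order asked, and still so for the second after the job is handed in, with the robot touching nothing.
It also fails if it takes over 67 s, if anything falls off the work surface, if the arm or the gripper's body presses on something with over 40 N, if the wrist force passes 120 N, or if a joint passes its speed limit or range.

## Working session

There is one attempt and no reset: what is moved stays moved. The work goes in short steps, Python scripts to look and compute and a tool call to move; the robot and the scene stay as the last step left them, time stands still between calls to the robot, and variables do not carry over. Pictures are saved under pics/ and viewed, at most 10 in all, crops included, and the job is handed in when it is done.

Besides the shell and the picture viewer there is one more tool, called after "Call:" as name(argument=value, ...) on one line, values as JSON. arm_command: Moves the arm, as the interface text tells. Shift numbers are shares of 0.5 m and turn numbers shares of 90 degrees, none past 1 either way. Its arguments: {"type":"object","properties":{"delta_pos":{"type":"array","items":{"type":"array","items":{"type":"number"}}},"twist":{"type":"array","items":{"type":"array","items":{"type":"number"}}},"fingers":{"type":"array","items":{"type":"number"}},"grip_force":{"type":"number"}},"required":["delta_pos","twist","fingers"]}

```bash
mkdir -p pics; cat > h.py <<'E'
import numpy as np,cv2
from cell import monitor,get_image,camera_info,workorder,masks_of
def ray(cam,u,v,ci=None):
    c=ci or camera_info(cam); K=np.array(c["mtx"]);R=np.array(c["R"]);t=np.array(c["t"])
    o=-R.T@t; d=R.T@np.linalg.solve(K,[u,v,1]); return o,d
def onz(cam,u,v,z,ci=None):
    o,d=ray(cam,u,v,ci); return o+d*(z-o[2])/d[2]
def proj(cam,X,ci=None):
    c=ci or camera_info(cam); p=np.array(c["mtx"])@(np.array(c["R"])@np.array(X)+np.array(c["t"])); return p[:2]/p[2]
def save(n,im): cv2.imwrite("pics/"+n,im[:,:,::-1])
E
python3 - <<'E'
from h import *
np.set_printoptions(precision=3,suppress=True)
s=monitor.sense(); print({k:np.round(s[k],3) for k in ("clock","tool_pos","tcp_rot","contact_force","width")})
ims=[get_image(c) for c in ("top","side","wrist")]
save("a.png",cv2.resize(np.hstack(ims[:2]),(800,300))); save("top.png",ims[0])
for c in ("top","side"):
    o,d=ray(c,280,210); print(c,o,d)
for n in ("bin","scoop","scoop_grip","pan","orange_jar","sample_bottle","ball_0"):
    for c in ("top","side"):
        for m in masks_of(n,c)[:1 if n!="ball_0" else 11]:
            e=m["extent"]; print(n,c,round(m["conf"],2),np.round(e,0),onz(c,e[0],e[1],0.02))
E
```

```text
{'clock': np.float64(0.0), 'tool_pos': array([ 0.21 , -0.588,  0.222]), 'tcp_rot': array([-179.92 ,    0.004,   19.639]), 'contact_force': array([-0.896, -0.062,  0.368]), 'width': np.float64(0.087)}
top [0.437 0.021 1.292] [ 0.128 -0.033 -0.991]
side [0.04  0.932 0.588] [ 0.45  -0.793 -0.41 ]
bin top 0.89 [291. 231.  40. 128.] [ 0.548 -0.049  0.02 ]
bin side 0.94 [301. 234. 112.  56.] [ 0.534 -0.058  0.02 ]
scoop top 0.78 [204. 241.  27.  53.] [0.524 0.17  0.02 ]
scoop side 0.74 [258. 266.  56.  48.] [0.543 0.144 0.02 ]
scoop_grip top 0.71 [203. 243.  21.  50.] [0.518 0.172 0.02 ]
scoop_grip side 0.9 [260. 266.  57.  46.] [0.538 0.144 0.02 ]
pan top 0.81 [358. 239.  60.  68.] [ 0.526 -0.22   0.02 ]
pan side 0.28 [259. 268.  53.  44.] [0.535 0.153 0.02 ]
orange_jar top 0.9 [384. 181.  31.  27.] [ 0.673 -0.29   0.02 ]
orange_jar side 0.67 [298. 189.  13.  39.] [ 0.702 -0.355  0.02 ]
sample_bottle top 0.58 [151. 200.  14.  17.] [0.629 0.305 0.02 ]
sample_bottle side 0.71 [191. 270.  15.  23.] [0.667 0.247 0.02 ]
ball_0 top 0.59 [288. 204.   9.  10.] [ 0.615 -0.042  0.02 ]
ball_0 top 0.58 [302. 188.  10.   7.] [ 0.656 -0.079  0.02 ]
ball_0 top 0.55 [290. 195.   8.   8.] [ 0.639 -0.047  0.02 ]
ball_0 top 0.55 [286. 219.  11.   9.] [ 0.577 -0.037  0.02 ]
ball_0 top 0.52 [300. 197.   8.  10.] [ 0.634 -0.074  0.02 ]
ball_0 top 0.42 [287. 186.  14.   9.] [ 0.663 -0.041  0.02 ]
ball_0 top 0.42 [287. 225.   8.  11.] [ 0.563 -0.039  0.02 ]
ball_0 top 0.39 [298. 225.  10.   8.] [ 0.563 -0.068  0.02 ]
ball_0 top 0.39 [383. 181.  32.  29.] [ 0.675 -0.287  0.02 ]
```

View pics/top.png

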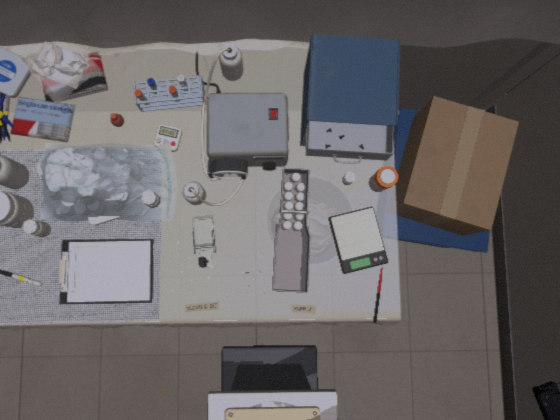

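View pics/a.png

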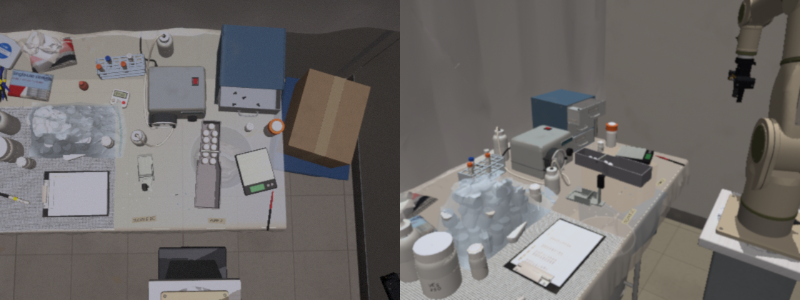

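The top view shows the bin at about (291,231), the scoop at (203,240) with its handle towards the robot, and the balance turned slightly at (358,240). The jar is at (387,177) and there are small bottles at (349,178) and (151,199). The side view agrees. Next I'll move the wrist camera over the scene.

Call:
arm_command(delta_pos=[[0, 0, -0.12], [0, 0, -0.12], [0.08, -0.09, -0.02], [0.08, -0.09, -0.02], [0.08, -0.09, 0]], twist=[[0, 0, 0.109], [0, 0, 0.109], [0, 0, 0], [0, 0, 0], [0, 0, 0]], fingers=[-1, -1, -1, -1, -1])

```text
clock: 1.48
tool_pos: [0.3313, -0.4522, 0.3636]
tcp_rot: [179.9, -0.1, 0.0]
contact_force: [1.5, -0.7, 0.2]
width: 0.0874
finger_force: 0.0
```

Call:
arm_command(delta_pos=[[0.06, -0.1, 0], [0.06, -0.1, 0], [0.06, -0.1, 0], [0.06, -0.1, 0], [0.04, -0.1, 0]], twist=[[0, 0, 0], [0, 0, 0], [0, 0, 0], [0, 0, 0], [0, 0, 0]], fingers=[-1, -1, -1, -1, -1])

```text
clock: 2.1
tool_pos: [0.4708, -0.2015, 0.3626]
tcp_rot: [180.0, -0.0, 0.1]
contact_force: [0.3, 0.1, -0.3]
width: 0.0867
finger_force: 0.0
```

```bash
python3 - <<'E'
from h import *
np.set_printoptions(precision=3,suppress=True)
s=monitor.sense(); print(s["clock"],s["tool_pos"],s["tcp_rot"])
ci=camera_info("wrist"); im=get_image("wrist"); save("w1.png",im)
print(ray("wrist",280,210,ci)); 
for n in ("bin","pan","scoop","strike_edge"):
    for m in masks_of(n,"wrist")[:1]:
        e=m["extent"]; cs=cv2.minAreaRect(np.argwhere(m["region"])[:,::-1].astype(np.float32)); print(n,round(m["conf"],2),np.round(e),cs,onz("wrist",*cs[0],0.026,ci)); print([onz("wrist",*p,0.026 if n=="pan" else .052,ci)[:2] for p in cv2.boxPoints(cs)])
E
```

```text
2.1 [ 0.471 -0.202  0.363] [179.998  -0.02    0.059]
(array([ 0.543, -0.201,  0.524]), array([-0.254, -0.014, -0.967]))
bin 0.63 [168. 113.  71. 226.] ((169.0, 113.5), (227.0, 72.0), 90.0) [ 0.552 -0.052  0.026]
[array([ 0.685, -0.027]), array([ 0.685, -0.115]), array([ 0.394, -0.099]), array([0.394, 0.005])]
pan 0.69 [286. 133.  96. 119.] ((289.3265380859375, 131.68865966796875), (106.60657501220703, 85.51748657226562), 76.29303741455078) [ 0.528 -0.222  0.026]
[array([ 0.583, -0.146]), array([ 0.609, -0.26 ]), array([ 0.468, -0.302]), array([ 0.438, -0.179])]
scoop 0.91 [ 26. 136.  51. 101.] ((24.5, 136.5), (101.0, 49.0), 90.0) [0.521 0.157 0.026]
[array([0.586, 0.158]), array([0.586, 0.094]), array([0.453, 0.117]), array([0.453, 0.186])]
strike_edge 0.78 [170. 116.  75. 229.] ((169.0, 113.49998474121094), (226.99996948242188, 71.99998474121094), 90.0) [ 0.552 -0.052  0.026]
[array([ 0.685, -0.027]), array([ 0.685, -0.115]), array([ 0.394, -0.099]), array([0.394, 0.005])]
```

View pics/w1.png

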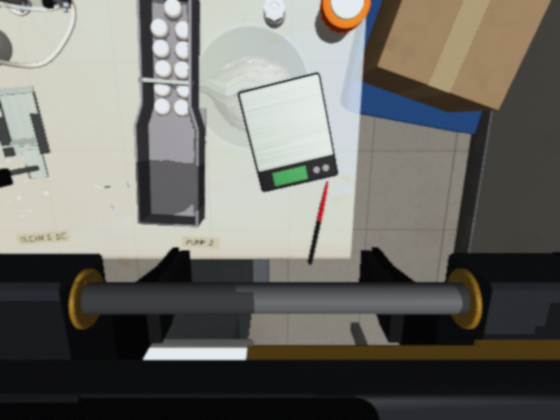

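The bin is at columns 138-206 and rows 0-225, with the blade at row 80. The balance pan's corners are near (239,92), (318,73), (335,155) and (258,172). Next I'll take closer views of the bin and then the scoop.

Call:
arm_command(delta_pos=[[0, -0.1, 0.03], [0, -0.1, 0.03], [0, -0.1, 0.03], [0, 0, 0], [0, 0, 0]], twist=[[0, 0, 0], [0, 0, 0], [0, 0, 0], [0, 0, 0], [0, 0, 0]], fingers=[-1, -1, -1, -1, -1])

```text
clock: 2.98
tool_pos: [0.4698, -0.0554, 0.3177]
tcp_rot: [180.0, -0.0, -0.1]
contact_force: [1.1, -0.9, -0.1]
width: 0.087
finger_force: 0.0
```

```bash
python3 - <<'E'
from h import *
import pickle
s=monitor.sense(); print(s["clock"],s["tool_pos"],s["tcp_rot"])
ci=camera_info("wrist"); im=get_image("wrist"); pickle.dump(ci,open("w2.pkl","wb"))
save("w2.png",cv2.resize(im[:250,100:460],(792,550)))
E
```

```text
2.975 [ 0.46984559 -0.05540172  0.31771856] [ 1.79965816e+02 -1.05709563e-02 -1.15259374e-01]
```

View pics/w2.png

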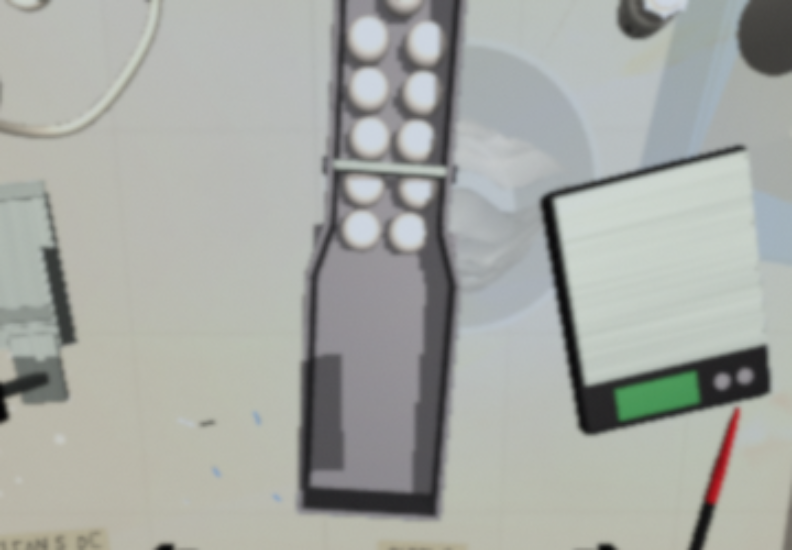

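Call:
arm_command(delta_pos=[[-0.02, -0.11, 0.03], [-0.02, -0.11, 0.03], [-0.02, -0.11, 0.03], [-0.01, -0.11, 0], [0, 0, 0]], twist=[[0, 0, 0], [0, 0, 0], [0, 0, 0], [0, 0, 0], [0, 0, 0]], fingers=[-1, -1, -1, -1, -1])

```text
clock: 3.65
tool_pos: [0.4345, 0.1692, 0.273]
tcp_rot: [-179.9, -0.0, 0.3]
contact_force: [-0.2, -0.7, -0.2]
width: 0.0871
finger_force: 0.0
```

```bash
python3 - <<'E'
from h import *
import pickle
s=monitor.sense(); print(s["clock"],s["tool_pos"],s["tcp_rot"])
ci=camera_info("wrist"); im=get_image("wrist"); pickle.dump(ci,open("w3.pkl","wb"))
save("w3.png",cv2.resize(im[:250,100:460],(792,550)))
E
```

```text
3.65 [0.4345247  0.16924513 0.27298731] [-1.79927502e+02 -3.32261313e-02  2.62253487e-01]
```

View pics/w3.png

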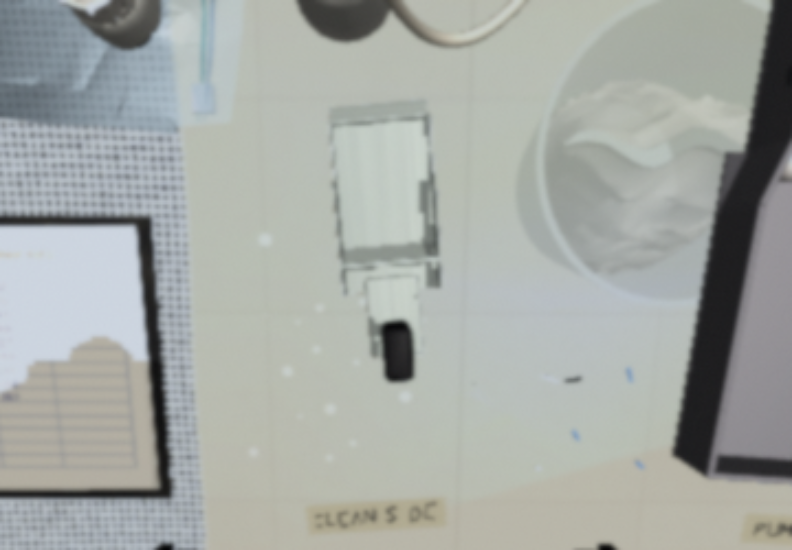

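The bin view shows the near wall's rim corners at crop (299,511) and (438,517), and the blade's middle at (390,168). The balance's corners are at (545,195), (744,147), (769,392) and (587,432). In the scoop view the ramp edge runs from (331,107) to (427,100) and the handle top is at about (399,365).

```bash
python3 - <<'E'
from h import *
import pickle
np.set_printoptions(precision=4,suppress=True)
c2,c3=[pickle.load(open(f,"rb")) for f in("w2.pkl","w3.pkl")]
P=lambda c,u,v,z: onz("",u/2.2+100,v/2.2,z,c)[:2]
print("cam",ray("",280,210,c2)[0],ray("",280,210,c3)[0])
a,b=P(c2,299,511,.052),P(c2,438,517,.052); bl=P(c2,390,168,.051); n=(a+b)/2
print("bin near",a,b,np.linalg.norm(a-b),"blade",bl,"dist",np.linalg.norm(bl-n),"(.198) yaw",np.degrees(np.arctan2(*(bl-n)[::-1])), "yaw2",np.degrees(np.arctan2(*(a-b)[::-1]))-90)
l,r=P(c2,327,165,.05),P(c2,452,172,.05);print("blade ends",l,r,np.degrees(np.arctan2(*(l-r)[::-1]))-90)
for s,z in(([(545,195),(744,147),(769,392),(587,432)],.02),([(553,197),(745,148),(767,346),(584,387)],.026)):
    q=np.array([P(c2,*p,z) for p in s]); print("bal",q.mean(0),[np.linalg.norm(q[i]-q[i-1]) for i in range(4)],np.degrees(np.arctan2(*(q[0]+q[1]-q[2]-q[3])[::-1])))
f1,f2=P(c3,331,107,0),P(c3,427,100,0); print("front",f1,f2,np.linalg.norm(f1-f2),np.degrees(np.arctan2(*(f1-f2)[::-1]))-90)
b1,b2=P(c3,342,262,.026),P(c3,435,256,.026);print("back top",b1,b2,np.degrees(np.arctan2(*(b1-b2)[::-1]))-90)
for p in((385,382),(414,380),(383,325),(412,322)): print("handle",p,P(c3,*p,.108),P(c3,*p,.062))
# fit scoop pose: front mid and handle top rear mid
m=(f1+f2)/2; h=P(c3,399.5,381,.108); v=m-h; print("front-handlerear",np.linalg.norm(v),"(.133)",np.degrees(np.arctan2(v[1],v[0])))
E
```

```text
cam [ 0.5421 -0.0554  0.4796] [0.5067 0.1694 0.4349]
bin near [ 0.3996 -0.0033] [ 0.3955 -0.0869] 0.08370245275781256 blade [ 0.5918 -0.0582] dist 0.1947499608374232 (.198) yaw -3.8661803943452804 yaw2 -2.7754984577513397
blade ends [ 0.5936 -0.0246] [ 0.5899 -0.0914] -3.1660536003447817
bal [ 0.5232 -0.2205] [np.float64(0.14412503811742414), np.float64(0.11457070240240626), np.float64(0.14428159559813658), np.float64(0.11357395368472673)] 13.405558449118947
bal [ 0.537  -0.2175] [np.float64(0.11196408905573772), np.float64(0.10931326094005121), np.float64(0.11351394695958415), np.float64(0.11091547045161335)] 13.351141227155987
front [0.5875 0.1992] [0.591  0.1483] 0.05103570820488725 3.9909196713818886
back top [0.5081 0.1928] [0.5113 0.144 ] 3.754551851191664
handle (385, 382) [0.4573 0.1699] [0.4503 0.1699]
handle (414, 380) [0.4582 0.1572] [0.4514 0.1554]
handle (383, 325) [0.4819 0.1708] [0.4784 0.171 ]
handle (412, 322) [0.4832 0.1584] [0.4799 0.1568]
front-handlerear 0.13191031753965127 (.133) 4.455853206978339
```

Call:
arm_command(delta_pos=[[0.07, 0.009, 0.1], [0, 0, 0.1], [0, 0, 0.1], [0, 0, 0.06], [0, 0, 0.0]], twist=[[0, 0, -0.043], [0, 0, 0], [0, 0, 0], [0, 0, 0], [0, 0, 0]], fingers=[-1, -1, -1, -1, -1])

```text
clock: 4.32
tool_pos: [0.4693, 0.1592, 0.0907]
tcp_rot: [179.9, 0.2, 3.7]
contact_force: [0.5, -0.0, 1.5]
width: 0.0869
finger_force: 0.0
```

```bash
python3 - <<'E'
from h import *
s=monitor.sense(); print(s["clock"],s["tool_pos"],s["tcp_rot"])
ci=camera_info("wrist"); im=get_image("wrist")
sv=np.hstack([im, get_image("side")[150:350,160:360].repeat(2,0).repeat(2,1)[:400].tolist()]) if 0 else None
a=cv2.resize(get_image("side")[220:300,210:310],(400,320)); b=cv2.resize(im,(400,300)); b=cv2.copyMakeBorder(b,0,20,0,0,cv2.BORDER_CONSTANT)
save("g1.png",np.hstack([b,a]))
E
```

```text
4.325 [0.46925122 0.15924629 0.09070802] [179.93982103   0.24115805   3.70504172]
```

View pics/g1.png

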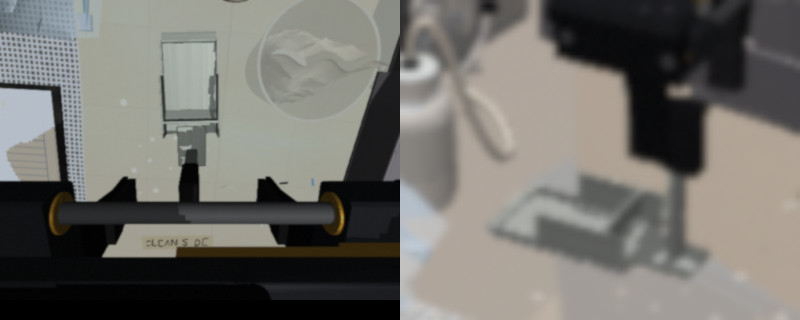

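The handle at (189,185) sits between the fingers but slightly left of centre, so I'll correct by 5 mm, lower and close.

Call:
arm_command(delta_pos=[[0, -0.01, 0.02], [0, 0, 0.022], [0, 0, 0], [0, 0, 0], [0, 0, 0]], twist=[[0, 0, -0.004], [0, 0, 0], [0, 0, 0], [0, 0, 0], [0, 0, 0]], fingers=[-1, -1, -1, 1, 1], grip_force=50)

```text
clock: 5.05
tool_pos: [0.4697, 0.167, 0.0718]
tcp_rot: [180.0, -0.0, 4.2]
contact_force: [-0.3, 0.2, 0.1]
width: 0.0743
finger_force: 0.0
```

Call:
arm_command(delta_pos=[[0, 0, 0], [0, 0, 0], [0, 0, 0], [0, 0, 0]], twist=[[0, 0, 0], [0, 0, 0], [0, 0, 0], [0, 0, 0]], fingers=[1, 1, 1, 1], grip_force=50)

```text
clock: 5.55
tool_pos: [0.4695, 0.1669, 0.0715]
tcp_rot: [180.0, -0.0, 4.3]
contact_force: [0.1, -0.2, 0.2]
width: 0.0349
finger_force: 0.0
```

Call:
arm_command(delta_pos=[[0, 0, 0], [0, 0, 0], [0, 0, 0], [0, 0, 0]], twist=[[0, 0, 0], [0, 0, 0], [0, 0, 0], [0, 0, 0]], fingers=[1, 1, 1, 1])

```text
clock: 6.05
tool_pos: [0.4695, 0.1669, 0.0715]
tcp_rot: [180.0, 0.0, 4.2]
contact_force: [-0.4, -0.6, 0.3]
width: 0.0133
finger_force: 49.9
```

Call:
arm_command(delta_pos=[[0, 0, -0.09], [0, 0, -0.09], [0, 0, 0], [-0.02, 0.1, 0], [-0.02, 0.1, 0]], twist=[[0, 0, 0.042], [0, 0, 0.042], [0, 0, 0], [0, 0, 0], [0, 0, 0]], fingers=[1, 1, 1, 1, 1])

```text
clock: 6.68
tool_pos: [0.4424, 0.0671, 0.16]
tcp_rot: [180.0, 0.1, -3.2]
contact_force: [0.6, -0.4, -3.2]
width: 0.0139
finger_force: 49.9
```

Call:
arm_command(delta_pos=[[-0.02, 0.1, 0], [-0.016, 0.1, 0], [0, 0.033, 0], [0, 0, 0], [0, 0, 0]], twist=[[0, 0, 0], [0, 0, 0], [0, 0, 0], [0, 0, 0], [0, 0, 0]], fingers=[1, 1, 1, 1, 1])

```text
clock: 7.3
tool_pos: [0.4191, -0.0456, 0.1611]
tcp_rot: [-180.0, 0.0, -3.2]
contact_force: [0.4, 1.1, -1.8]
width: 0.0134
finger_force: 49.9
```

```bash
python3 - <<'E'
from h import *
import pickle
s=monitor.sense(); print(s["clock"],s["tool_pos"],s["tcp_rot"],s["contact_force"])
ci=camera_info("wrist"); im=get_image("wrist"); pickle.dump(ci,open("w4.pkl","wb"))
save("w4.png",cv2.resize(im[:250,100:460],(792,550)))
E
```

```text
7.3 [ 0.41911771 -0.04555295  0.16108194] [-1.79971496e+02  3.86442017e-02 -3.18670834e+00] [ 0.4057101   1.133043   -1.77827825]
```

View pics/w4.png

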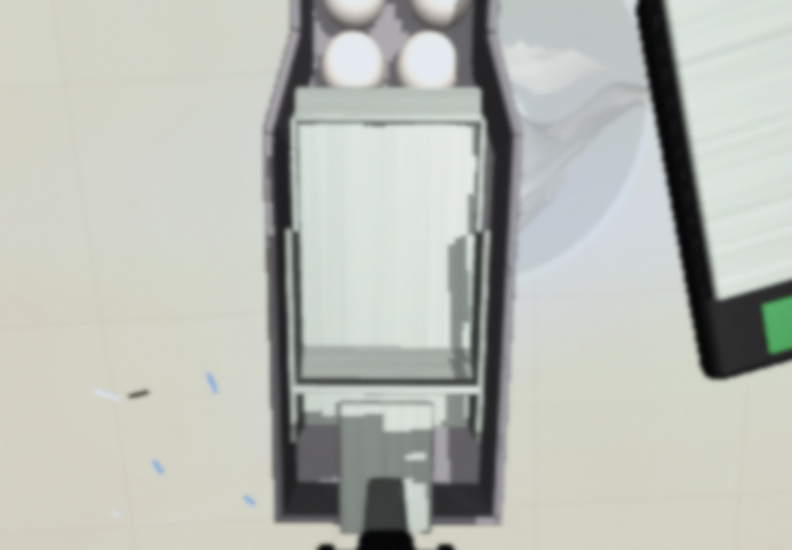

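The scoop lines up with the bin laterally. Its front edge is at row 90, and the bin's rim corners are at (276,521), (500,523), (266,130) and (520,130). I'll check the numbers before lowering.

```bash
python3 - <<'E'
from h import *
import pickle
np.set_printoptions(precision=4,suppress=True)
c=pickle.load(open("w4.pkl","rb"))
P=lambda u,v,z: onz("",u/2.2+100,v/2.2,z,c)[:2]
n=(P(276,521,.052)+P(500,523,.052))/2; k=(P(266,130,.052)+P(520,130,.052))/2
print("near",n,"knee",k,k-n,"(.139)",np.degrees(np.arctan2(*(k-n)[::-1])),np.linalg.norm(P(266,130,.052)-P(520,130,.052)))
nf=(P(298,485,.004)+P(480,485,.004))/2; print("floor near (-.155)",nf)
f1,f2=P(297,91,.0895),P(482,89,.0895); print("scoop front",(f1+f2)/2,np.linalg.norm(f1-f2),np.degrees(np.arctan2(*(f1-f2)[::-1]))-90)
b1,b2=P(292,386,.1155),P(482,386,.1155); print("back top",(b1+b2)/2,np.linalg.norm(b1-b2))
for p in((353,64),(428,62)): print("ball",P(*p,.016))
E
```

```text
near [ 0.3964 -0.0451] knee [ 0.5342 -0.0544] [ 0.1378 -0.0093] (.139) -3.8677089512968412 0.08463124437535023
floor near (-.155) [ 0.3969 -0.0457]
scoop front [ 0.5388 -0.0533] 0.05242136833876755 -2.6998573623656057
back top [ 0.4587 -0.0481] 0.052922991297358744
ball [ 0.5632 -0.0415]
ball [ 0.5623 -0.0692]
```

Call:
arm_command(delta_pos=[[0, 0.0025, 0.07], [0, 0, 0.06], [0, 0, 0.035], [0, 0, 0], [0, 0, 0]], twist=[[0, 0, 0.004], [0, 0, 0], [0, 0, 0], [0, 0, 0], [0, 0, 0]], fingers=[1, 1, 1, 1, 1])

```text
clock: 7.98
tool_pos: [0.4196, -0.0477, 0.0798]
tcp_rot: [-180.0, -0.1, -3.6]
contact_force: [-0.1, -0.4, -2.1]
width: 0.0138
finger_force: 49.9
```

Call:
arm_command(delta_pos=[[0, 0, 0.004], [0, 0, 0.004], [0, 0, 0.001], [0, 0, 0], [0, 0, 0]], twist=[[0, 0, 0], [0, 0, 0], [0, 0, 0], [0, 0, 0], [0, 0, 0]], fingers=[1, 1, 1, 1, 1])

```text
clock: 8.6
tool_pos: [0.4194, -0.0483, 0.0754]
tcp_rot: [180.0, -0.0, -3.7]
contact_force: [-3.7, 1.2, 8.2]
width: 0.0137
finger_force: 49.9
```

Call:
arm_command(delta_pos=[[0.016, 0, 0], [0.016, 0, 0], [0.016, 0, 0], [0.016, 0, 0], [0.016, 0, 0]], twist=[[0, 0, 0], [0, 0, 0], [0, 0, 0], [0, 0, 0], [0, 0, 0]], fingers=[1, 1, 1, 1, 1])

```text
clock: 9.22
tool_pos: [0.4594, -0.051, 0.0754]
tcp_rot: [180.0, -0.0, -3.7]
contact_force: [-4.9, -0.2, 8.7]
width: 0.0135
finger_force: 49.9
```

Call:
arm_command(delta_pos=[[0.016, 0, 0], [0.016, 0, 0], [0.016, 0, 0], [0.016, 0, 0], [0.016, 0, 0]], twist=[[0, 0, 0], [0, 0, 0], [0, 0, 0], [0, 0, 0], [0, 0, 0]], fingers=[1, 1, 1, 1, 1])

```text
clock: 9.85
tool_pos: [0.4994, -0.0535, 0.0755]
tcp_rot: [180.0, -0.0, -3.7]
contact_force: [-4.0, 0.7, 8.5]
width: 0.0136
finger_force: 49.9
```

Call:
arm_command(delta_pos=[[0.014, 0, 0], [0.014, 0, 0], [0.014, 0, 0], [0.014, 0, 0], [0.014, 0, 0]], twist=[[0, 0, 0], [0, 0, 0], [0, 0, 0], [0, 0, 0], [0, 0, 0]], fingers=[1, 1, 1, 1, 1])

```text
clock: 10.48
tool_pos: [0.5341, -0.0558, 0.0755]
tcp_rot: [180.0, -0.0, -3.7]
contact_force: [-3.6, 0.3, 8.1]
width: 0.0138
finger_force: 49.9
```

Call:
arm_command(delta_pos=[[0.01, 0, 0], [0.01, 0, 0], [0.01, 0, 0], [0.01, 0, 0], [0, 0, 0]], twist=[[0, 0, 0], [0, 0, 0], [0, 0, 0], [0, 0, 0], [0, 0, 0]], fingers=[1, 1, 1, 1, 1])

```text
clock: 11.1
tool_pos: [0.5545, -0.0572, 0.0755]
tcp_rot: [180.0, -0.1, -3.7]
contact_force: [-1.9, -0.6, 5.1]
width: 0.0136
finger_force: 49.9
```

Call:
arm_command(delta_pos=[[0.008, 0, 0], [0.008, 0, 0], [0.006, 0, 0], [0, 0, 0]], twist=[[0, 0, 0], [0, 0, 0], [0, 0, 0], [0, 0, 0]], fingers=[1, 1, 1, 1])

```text
clock: 11.6
tool_pos: [0.5653, -0.0577, 0.0755]
tcp_rot: [180.0, -0.1, -3.7]
contact_force: [-3.3, 0.3, 5.8]
width: 0.0132
finger_force: 49.9
```

Origin is at about bin x 0.085 with little resistance so far, so I'll continue gently.

Call:
arm_command(delta_pos=[[0.004, 0, 0], [0.004, 0, 0], [0.004, 0, 0], [0, 0, 0]], twist=[[0, 0, 0], [0, 0, 0], [0, 0, 0], [0, 0, 0]], fingers=[1, 1, 1, 1])

```text
clock: 12.1
tool_pos: [0.571, -0.0581, 0.0755]
tcp_rot: [180.0, -0.0, -3.7]
contact_force: [-3.3, 0.1, 7.5]
width: 0.0137
finger_force: 49.9
```

```bash
python3 - <<'E'
from h import *
s=monitor.sense(); print(s["tool_pos"],s["contact_force"])
im=get_image("wrist"); 
a=cv2.resize(get_image("top")[150:300,240:340],(400,600)); b=cv2.resize(im[:260,180:380],(400,520)); b=cv2.copyMakeBorder(b,0,80,0,0,cv2.BORDER_CONSTANT)
save("p1.png",np.hstack([b,a]))
E
```

```text
[ 0.57102237 -0.05811562  0.07552958] [-3.33846754  0.12173632  7.53623785]
```

View pics/p1.png

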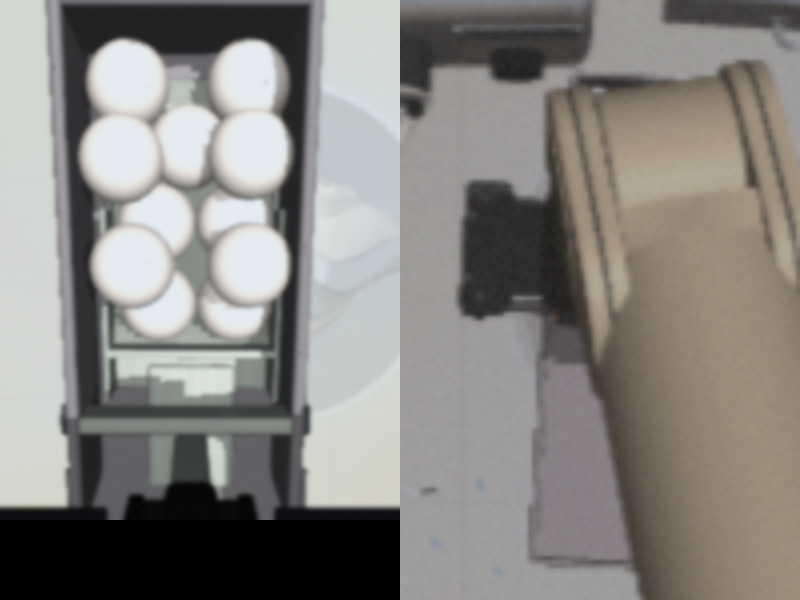

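The scoop is well heaped, with about six balls in the lower layer and more on top, and the blade is at row 420 behind the pan. I'll push on until it resists.

Call:
arm_command(delta_pos=[[0.004, 0, 0], [0.004, 0, 0], [0.002, 0, 0], [0, 0, 0]], twist=[[0, 0, 0], [0, 0, 0], [0, 0, 0], [0, 0, 0]], fingers=[1, 1, 1, 1])

```text
clock: 12.7
tool_pos: [0.5758, -0.0583, 0.0755]
tcp_rot: [180.0, -0.0, -3.7]
contact_force: [-4.9, 0.3, 7.8]
width: 0.0136
finger_force: 49.9
```

Call:
arm_command(delta_pos=[[0.003, 0, 0], [0.003, 0, 0], [0, 0, 0], [0, 0, 0]], twist=[[0, 0, 0], [0, 0, 0], [0, 0, 0], [0, 0, 0]], fingers=[1, 1, 1, 1])

```text
clock: 13.2
tool_pos: [0.5778, -0.0581, 0.0755]
tcp_rot: [180.0, 0.1, -3.6]
contact_force: [-10.7, 1.6, 12.7]
width: 0.0139
finger_force: 50.0
```

It stops at about bin x 0.097 with 11 N. Next I'll draw it back slowly under the blade.

Call:
arm_command(delta_pos=[[-0.008, 0, 0], [-0.01, 0, 0], [-0.01, 0, 0], [-0.01, 0, 0], [-0.01, 0, 0]], twist=[[0, 0, 0], [0, 0, 0], [0, 0, 0], [0, 0, 0], [0, 0, 0]], fingers=[1, 1, 1, 1, 1])

```text
clock: 13.82
tool_pos: [0.5557, -0.0572, 0.0755]
tcp_rot: [180.0, -0.2, -3.7]
contact_force: [2.4, -0.4, 1.5]
width: 0.0134
finger_force: 49.9
```

Call:
arm_command(delta_pos=[[-0.01, 0, 0], [-0.01, 0, 0], [-0.01, 0, 0], [-0.01, 0, 0], [-0.01, 0, 0]], twist=[[0, 0, 0], [0, 0, 0], [0, 0, 0], [0, 0, 0], [0, 0, 0]], fingers=[1, 1, 1, 1, 1])

```text
clock: 14.45
tool_pos: [0.5307, -0.0556, 0.0755]
tcp_rot: [180.0, -0.2, -3.7]
contact_force: [5.7, 0.1, 10.1]
width: 0.0136
finger_force: 49.9
```

Call:
arm_command(delta_pos=[[-0.01, 0, 0], [-0.01, 0, 0], [-0.01, 0, 0], [-0.01, 0, 0], [-0.01, 0, 0]], twist=[[0, 0, 0], [0, 0, 0], [0, 0, 0], [0, 0, 0], [0, 0, 0]], fingers=[1, 1, 1, 1, 1])

```text
clock: 15.08
tool_pos: [0.5058, -0.054, 0.0755]
tcp_rot: [180.0, -0.2, -3.7]
contact_force: [3.4, -0.7, 12.0]
width: 0.0136
finger_force: 49.9
```

Call:
arm_command(delta_pos=[[-0.01, 0, 0], [-0.01, 0, 0], [-0.01, 0, 0], [-0.01, 0, 0], [-0.01, 0, 0]], twist=[[0, 0, 0], [0, 0, 0], [0, 0, 0], [0, 0, 0], [0, 0, 0]], fingers=[1, 1, 1, 1, 1])

```text
clock: 15.7
tool_pos: [0.4809, -0.0524, 0.0755]
tcp_rot: [180.0, -0.2, -3.7]
contact_force: [3.0, -0.7, -0.3]
width: 0.0137
finger_force: 49.9
```

Call:
arm_command(delta_pos=[[-0.01, 0, 0], [-0.01, 0, 0], [-0.01, 0, 0], [-0.01, 0, 0], [-0.01, 0, 0]], twist=[[0, 0, 0], [0, 0, 0], [0, 0, 0], [0, 0, 0], [0, 0, 0]], fingers=[1, 1, 1, 1, 1])

```text
clock: 16.32
tool_pos: [0.456, -0.0509, 0.0755]
tcp_rot: [180.0, -0.2, -3.7]
contact_force: [7.6, -0.9, 9.2]
width: 0.0137
finger_force: 49.9
```

```bash
python3 - <<'E'
from h import *
s=monitor.sense(); print(s["tool_pos"],s["contact_force"])
im=get_image("wrist"); 
b=cv2.resize(im[:260,130:430],(690,598)); save("q1.png",b)
E
```

```text
[ 0.45595524 -0.05086291  0.07547478] [ 7.5787873  -0.92780709  9.16918082]
```

View pics/q1.png

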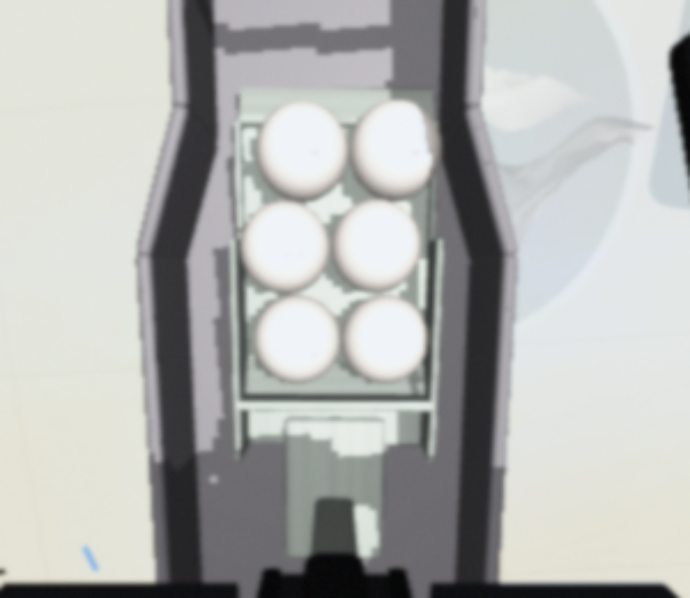

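There is one layer of six balls in the scoop. The front pair at (303,148) and (395,148) look slightly larger, so I'll check their heights against a model.

```bash
python3 - <<'E'
from h import *
from scipy.optimize import least_squares
np.set_printoptions(precision=1,suppress=True)
s=monitor.sense(); ci=camera_info("wrist"); im=get_image("wrist")
T=np.array(s["tool_pos"]); y=np.radians(-3.7); ux=np.array([np.cos(y),np.sin(y),0]); uy=np.array([-np.sin(y),np.cos(y),0])
O=T+.074*ux; O[2]=.004
rng=np.random.default_rng(0); S=rng.normal(size=(6000,3)); S/=np.linalg.norm(S,axis=1)[:,None]
K,R,t=[np.array(ci[k]) for k in("mtx","R","t")]
def ext(X):
    p=(R@(X+.012*S).T).T+t; p=(K@p.T).T; p=p[:,:2]/p[:,2:]; a,b=p.min(0),p.max(0); return np.r_[(a+b)/2,b-a]
for m in masks_of("ball_0","wrist"):
    e=np.array(m["extent"]); 
    if m["conf"]<.3: continue
    X0=onz("wrist",e[0],e[1],.02,ci)
    r=least_squares(lambda X:ext(X)-e,X0,diff_step=1e-4,x_scale=.01).x-O
    print(round(m["conf"],2),e,"scoop mm",1e3*np.array([r@ux,r@uy,r[2]]))
E
```

```text
0.91 [291.8 110.4  36.8  39.3] scoop mm [  4.4 -10.7   3.6]
0.76 [260.1 149.9  37.5  39.3] scoop mm [-19.7   9.5  15.4]
0.62 [253.7 108.5  40.   36.6] scoop mm [ 5.5 13.8  4.2]
0.62 [261.2  67.4  36.7  44.4] scoop mm [29.7  8.6  6.7]
0.6 [296.6 147.6  37.1  36. ] scoop mm [-19.2 -14.2   3.6]
```

The layer is flat: every fitted ball sits at the same level in its place. Now I'll draw back a little more, lift gently and turn the scoop to match the balance.

Call:
arm_command(delta_pos=[[-0.01, 0, 0], [-0.01, 0, 0], [-0.006, 0, 0], [0, 0, 0], [0, 0, -0.006]], twist=[[0, 0, 0], [0, 0, 0], [0, 0, 0], [0, 0, 0], [0, 0, 0]], fingers=[1, 1, 1, 1, 1])

```text
clock: 17.1
tool_pos: [0.4404, -0.0498, 0.0769]
tcp_rot: [180.0, 0.2, -3.7]
contact_force: [-0.7, -0.5, -4.0]
width: 0.0139
finger_force: 49.9
```

Call:
arm_command(delta_pos=[[0, 0, -0.01], [0, 0, -0.014], [0, 0, -0.018], [0, 0, -0.02], [0, 0, -0.02]], twist=[[0, 0, 0], [0, 0, 0], [0, 0, 0], [0, 0, 0], [0, 0, 0]], fingers=[1, 1, 1, 1, 1])

```text
clock: 17.73
tool_pos: [0.442, -0.0498, 0.1194]
tcp_rot: [180.0, -0.0, -3.7]
contact_force: [-0.2, 0.5, -3.6]
width: 0.0136
finger_force: 49.9
```

Call:
arm_command(delta_pos=[[0, 0, -0.02], [0, 0, -0.02], [0, 0, -0.02], [0, 0, -0.014], [0, 0, -0.006]], twist=[[0, 0, 0], [0, 0, 0], [0, 0, 0], [0, 0, 0], [0, 0, 0]], fingers=[1, 1, 1, 1, 1])

```text
clock: 18.35
tool_pos: [0.4421, -0.0498, 0.159]
tcp_rot: [180.0, -0.0, -3.7]
contact_force: [-0.4, -0.7, -3.0]
width: 0.0136
finger_force: 49.9
```

Call:
arm_command(delta_pos=[[0, 0, 0], [0, 0, 0], [0, 0, 0], [0, 0, 0], [0, 0, 0]], twist=[[0, 0, -0.03], [0, 0, -0.045], [0, 0, -0.045], [0, 0, -0.045], [0, 0, -0.025]], fingers=[1, 1, 1, 1, 1])

```text
clock: 18.98
tool_pos: [0.4417, -0.0498, 0.1583]
tcp_rot: [-180.0, 0.0, 13.5]
contact_force: [-0.3, 0.9, -2.9]
width: 0.0139
finger_force: 49.9
```

Call:
arm_command(delta_pos=[[-0.001, 0.01, 0], [-0.003, 0.02, 0], [-0.004, 0.03, 0], [-0.005, 0.035, 0], [-0.005, 0.04, 0]], twist=[[0, 0, 0], [0, 0, 0], [0, 0, 0], [0, 0, 0], [0, 0, 0]], fingers=[1, 1, 1, 1, 1])

```text
clock: 19.6
tool_pos: [0.4489, -0.1191, 0.1585]
tcp_rot: [180.0, 0.0, 13.4]
contact_force: [0.9, -0.2, -3.2]
width: 0.0138
finger_force: 49.9
```

Call:
arm_command(delta_pos=[[-0.005, 0.04, 0], [-0.005, 0.04, 0], [-0.005, 0.04, 0], [-0.005, 0.04, 0], [-0.004, 0.035, 0]], twist=[[0, 0, 0], [0, 0, 0], [0, 0, 0], [0, 0, 0], [0, 0, 0]], fingers=[1, 1, 1, 1, 1])

```text
clock: 20.23
tool_pos: [0.4599, -0.2165, 0.1585]
tcp_rot: [180.0, 0.0, 13.4]
contact_force: [-0.3, 0.2, -3.9]
width: 0.014
finger_force: 49.9
```

Call:
arm_command(delta_pos=[[-0.003, 0.02, 0], [-0.002, 0.015, 0], [0, 0.005, 0], [0, 0, 0], [0, 0, 0]], twist=[[0, 0, 0], [0, 0, 0], [0, 0, 0], [0, 0, 0], [0, 0, 0]], fingers=[1, 1, 1, 1, 1])

```text
clock: 20.85
tool_pos: [0.4621, -0.2346, 0.1586]
tcp_rot: [-180.0, -0.0, 13.5]
contact_force: [0.2, 1.0, -3.5]
width: 0.0134
finger_force: 49.9
```

```bash
python3 - <<'E'
from h import *
np.set_printoptions(precision=3,suppress=True)
s=monitor.sense(); print(s["tool_pos"],s["tcp_rot"],s["contact_force"])
ci=camera_info("wrist"); im=get_image("wrist")
b=cv2.resize(im[:260,100:460],(792,572)); save("r1.png",b)
for p in [(.537,-.2175,.026)]: print((proj("wrist",p,ci)-[100,0])*2.2)
for m in masks_of("pan","wrist")[:1]: print("pan",m["conf"],m["extent"],(np.array(m["extent"][:2])-[100,0])*2.2)
E
```

```text
[ 0.462 -0.235  0.159] [-179.999   -0.005   13.474] [ 0.177  1.    -3.547]
[387.945 252.42 ]
pan 0.83 [277.7, 129.0, 146.0, 176.0] [390.94 283.8 ]
```

View pics/r1.png

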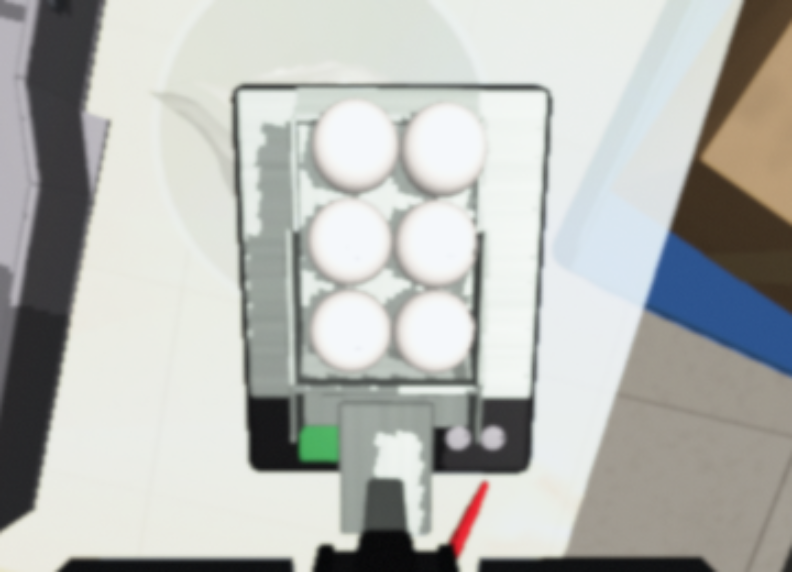

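The six balls are still in the scoop and it is centred over the balance pan, whose corner diagonals cross at (391,254). The calibrated centre projects to (388,252). Now I'll lower it gently.

Call:
arm_command(delta_pos=[[0, 0, 0.01], [0, 0, 0.02], [0, 0, 0.03], [0, 0, 0.03], [0, 0, 0.016]], twist=[[0, 0, 0], [0, 0, 0], [0, 0, 0], [0, 0, 0], [0, 0, 0]], fingers=[1, 1, 1, 1, 1])

```text
clock: 21.58
tool_pos: [0.4614, -0.2348, 0.104]
tcp_rot: [-179.9, 0.1, 13.4]
contact_force: [0.5, -0.3, -2.8]
width: 0.0136
finger_force: 49.9
```

Call:
arm_command(delta_pos=[[0, 0, 0.006], [0, 0, 0.004], [0, 0, 0.003], [0, 0, 0], [0, 0, 0]], twist=[[0, 0, 0], [0, 0, 0], [0, 0, 0], [0, 0, 0], [0, 0, 0]], fingers=[1, 1, 1, 1, 1])

```text
clock: 22.2
tool_pos: [0.4622, -0.2352, 0.0993]
tcp_rot: [180.0, -0.0, 13.4]
contact_force: [-0.2, -0.4, -3.2]
width: 0.0132
finger_force: 49.9
```

Call:
arm_command(delta_pos=[[0, 0, 0.002], [0, 0, 0.001], [0, 0, 0.001], [0, 0, 0]], twist=[[0, 0, 0], [0, 0, 0], [0, 0, 0], [0, 0, 0]], fingers=[1, 1, 1, 1])

```text
clock: 22.7
tool_pos: [0.4623, -0.2353, 0.0975]
tcp_rot: [180.0, -0.0, 13.4]
contact_force: [-1.2, -0.8, 1.9]
width: 0.0132
finger_force: 49.9
```

Call:
arm_command(delta_pos=[[0, 0, 0], [0, 0, 0], [0, 0, 0], [0, 0, 0], [0, 0, 0]], twist=[[0, 0, 0], [0, 0, 0], [0, 0, 0], [0, 0, 0], [0, 0, 0]], fingers=[-0.2, -0.2, -0.2, -0.2, -0.2])

```text
clock: 23.32
tool_pos: [0.4621, -0.2351, 0.0971]
tcp_rot: [180.0, -0.0, 13.4]
contact_force: [0.2, -0.2, -0.5]
width: 0.0501
finger_force: 0.0
```

Call:
arm_command(delta_pos=[[0, 0, -0.02], [0, 0, -0.04], [0, 0, -0.08], [0, 0, -0.08], [0, 0, -0.06]], twist=[[0, 0, 0], [0, 0, 0], [0, 0, 0], [0, 0, 0], [0, 0, 0]], fingers=[-0.2, -0.2, -0.2, -0.2, -0.2])

```text
clock: 23.95
tool_pos: [0.4624, -0.2352, 0.2397]
tcp_rot: [179.9, -0.1, 13.4]
contact_force: [0.9, -0.2, -0.8]
width: 0.0517
finger_force: 0.0
```

```bash
python3 - <<'E'
from h import *
np.set_printoptions(precision=3,suppress=True)
s=monitor.sense(); print(s["tool_pos"],s["width"],s["contact_force"])
ci=camera_info("wrist"); im=get_image("wrist")
u=np.array([.9728,.2317,0]);v=np.array([-.2317,.9728,0]);c=np.array([.537,-.2175,0])
for n in("scoop","pan","ball_0"):
    for m in masks_of(n,"wrist")[:11]:
        e=m["extent"]; X=onz("wrist",e[0],e[1],.0405 if n=="ball_0" else .03,ci)-c; print(n,round(m["conf"],2),np.round(e),"rel pan",X@u,X@v)
E
```

```text
[ 0.462 -0.235  0.24 ] 0.05170074472432314 [ 0.914 -0.162 -0.784]
scoop 0.86 [274. 148.  61. 155.] rel pan -0.03288918510418764 0.0012935262202247524
pan 0.85 [275. 128. 113. 139.] rel pan -0.012147897683618568 0.0003192916626148084
pan 0.21 [276. 149.  53. 152.] rel pan -0.033419402765271874 -0.001286678118432844
ball_0 0.96 [265.  90.  24.  26.] rel pan 0.024733189948741793 0.010317116089395062
ball_0 0.86 [264. 113.  23.  24.] rel pan 0.002768151337156643 0.011512597076313085
ball_0 0.84 [264. 141.  22.  25.] rel pan -0.024316867213345986 0.011649441575517285
ball_0 0.81 [292.  90.  25.  26.] rel pan 0.025292242267671718 -0.017184935885776558
ball_0 0.76 [291. 116.  21.  23.] rel pan 0.0005125429285146625 -0.01588336376181338
ball_0 0.64 [290. 139.  20.  19.] rel pan -0.02290443126023693 -0.014920377585843666
```

All six balls are in place on the centred scoop and the gripper is clear, so I'm handing in.

```bash
python3 -c "
from h import *
print(workorder.close_job())"
```

```text
the job is handed in; nothing more can be done
None
```

Job handed in at about 24 s: the scoop, level-full with six balls in one layer, is set down upright and centred on the balance pan; I did not take a last look at the five balls left in the bin or at the things standing round about.

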